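# Lower the heating bath on its ratchet lift and lock it again

### The arm

A 6-joint arm with a two-finger parallel gripper is mounted at the origin on the work surface. World frame = base frame: x ahead of the robot, y to its left, z up, the work surface at z = 0. Lengths are in m, angles in rad, forces in N, time in s.
With the tool pointing down it reaches from about 0.3 to 0.775 m from the base axis. Payload 14.6 kg.
Tool frame: the origin (TCP) lies on the centre line of the jaws, within the pads' length; the fingertips stand 19 mm ahead of it and the grasp point (between the pads) is the TCP; z points along the fingers, x is the direction in which the jaws open and shut, and the axes are right-handed (so a half turn about z gives the same grasp; the last joint's range is limited). The gripper opens to 94 mm and grips with 3 to 60 N. Pads are 16 mm wide; open, the fingers measure 119 mm over their backs; the gripper's body (75 mm by 177 mm) begins 78 mm behind the grasp point.
Start: joints at [-1.367, 0.3, 1.521, -0, 1.321, -0.067], TCP at [0.147, -0.53, 0.224] pointing down, gripper open.
Joint ranges: [-3.03, 3.03], [-0.79, 2.21], [0.23, 2.52], [-1.04, 4.18], [0, 3.07], [-2.55, 2.55]. Speed limits (rad/s): [2.22, 2.22, 2.57, 3.14, 3.14, 3.14].

### API

Orientations are given as [roll, pitch, yaw] about the fixed x, y, z axes, in that order (R = Rz(yaw) Ry(pitch) Rx(roll)).
In Python, from station import ctrl, imaging gives the robot as it stands.
- The arm moves only by the shell command python3 -m handwheel 'ROWS' [OPENING] [FORCE]. ROWS is JSON, a list that holds one entry, the list of rows, each a list of 4 numbers: the shift along the tool's x, y, z in m, then the turn about the tool's z in rad. A call has 1 to 10 rows; each row shifts and turns the pose as measured when the row begins, along the tool's axes as they then stand; what a row does not reach is not made up. A row lasts 1/10 s, in which the tool goes at most 50 mm and 8.59 degrees, less where a joint would pass 70% of its speed; a pose out of reach is approached as far as the arm can. A call is refused whole if a number of a shift passes 0.05 or a number of a turn 0.15, either way. A call with a gripper value outside its range is refused whole. OPENING is the finger opening in m, from 0 to 0.094, set as the call begins (- or left out, the last holds). The fingers move at their own pace and stop on an object; FORCE is the grip in N (left out, the last holds). Time passes only in rows, so rows that do not move let the fingers close. It gives the time, the measured TCP pose, the force and the opening at its end, in the units of the state.
- ctrl.get_obs(): the state, without advancing time (a new reading comes with each control period).
- imaging.camera(name): name is "side" or "top"; returns the picture (480x640x3 uint8, red, green, blue); there is no depth.
- imaging.camera_model(name): a dict with "camera_matrix" (3x3 intrinsics, pixels), "position" and "attitude" of the camera in the world. Camera axes: x right, y up, looking along -z (the intrinsics and any distortion apply to the point x, -y, -z); pixel columns grow to the right and rows downward; lengths in m; the calibration is good to about 2 mm. A picture is of the moment at which its call begins. camera_model takes no time and is no camera call.
- ctrl.hand_in(): hands the job in, once; it reports no verdict.
The state is a dict: "time_s": time; "qpos": joint angles; "joint_vel": joint speeds; "tau": joint torques, N m; "ee_pos": TCP position; "eef_rot": TCP orientation; "force": force on the tool from outside, world axes, zero at the start; "moment": the same for the moment, N m; "grip_width": finger opening in m.
Only numpy, scipy, OpenCV 4.12 (cv2) and the standard library are available. Lean on these libraries where they do the work, as an engineer would, in place of code of your own. Each camera call takes 0.05 s, during which the arm holds its last target. There are 200 camera calls.

### The job

Lower the heating bath from under the hanging flask: tip the lift's holding pawl off the ratchet wheel, turn the wheel backwards by its red crank grip until the bath carriage just comes to rest on the orange stop collar, then tip the pawl back onto the wheel so the lift is locked. Feel for the collar and land gently, never crank against the pawl, and do not push on the bath or disturb the other things on the bench.

Things in the scene. Friction and masses are not known exactly. Their poses are not given: they have to be found in the camera images.
- lift: fixed ratchet lift, turned a little about z. Origin: on the bench under the middle of the ratchet wheel; x = the wheel's shaft, away from the robot, y left, z up. Base plate x -60 to 160, y -140 to 300 mm, 12 thick. Shaft 120 mm above the bench. Steel column (24 mm thick, 372 high) at x 85, y 92; a glass flask (92 mm) hangs from it at x 85, y 205, its bottom 162 mm above the bench
- wheel: upright ratchet wheel, 100 mm across, 20 teeth, blue crank arm on its robot side. Origin: on the shaft; x along it. Seen from the robot, backwards (lowering) is clockwise: the crank starts 0.75 rad left of straight up and goes over the top to the right, 0.75 to 1.4 rad in all. 1 rad lowers the bath 40 mm. Stiff (0.3 N m friction: 2 to 7 N at the grip); stays put. Over 20 N on the pawl is too hard
- crank_grip (a point): middle of the red crank grip: a round bar 16 mm thick, 68 mm long, parallel to the shaft and 60 mm from it, fixed to the wheel (it does not spin in place); it sticks out towards the robot, from x -22 to -90 mm of the lift (this point x -60). Can be pinched or caged from above
- pawl (a joint): angle of the yellow tumbler pawl about a pivot parallel to the shaft at x 0, y -80, z 150 mm of the lift. 0 = nose at the bottom of a tooth gap, about 0.15 = on a tooth tip, 0.9 = fully lifted, at its stop; grows as the nose rises and the weight goes right (-y). It falls by itself to the wheel below about 0.45 and to its stop above 0.5. Takes about 1 N at the weight, a few N if a tooth bears on it
- pawl_weight (a point): centre of the brass ball (26 mm), the pawl's weight and handle, on an 8 mm rod, 75 mm from the pivot: y -48, z 218 mm of the lift with the pawl at 0; top of its arc z 226; y -113, z 217 with the pawl lifted. It lies in the wheel's plane (x 0) and swings across it (along the lift's y); push or pinch it from above
- bath: steel heating bath (136 mm across, 60 high, 0.3 kg) on a blue carriage geared to the wheel. Origin: centre of the underside of the sleeve (48 mm) on the column, 165 mm above the bench at the start. The orange collar is clamped 30 to 56 mm below it, anew each time, not measured: feel it at the crank, where resistance rises sharply. Over 35 N on it (about 20 N at the crank) is a hard landing
- stopper: bystander: cork 26 mm across, 26 high, on the lift's base plate; leave alone
- joint_ring: bystander: green plastic ring 44 mm across on the base plate; leave alone
- beaker: bystander: glass beaker 70 mm across, 90 high; leave alone
- reagent: bystander: amber bottle 64 mm across, 140 high; leave alone
- wash_bottle: bystander: white bottle with red cap, 68 mm across, 170 high; leave alone
- spatula: bystander: steel spatula 190 mm long; leave alone
- dish: bystander: white dish 90 mm across, 25 high; leave alone

How it is judged:
By the outcome, as a careful person would: the job done as asked, in the order asked, and still so for the second after the job is handed in, with the robot touching nothing.
It also fails if it takes over 61 s, if anything falls off the work surface, if the arm or the gripper's body presses on something with over 40 N, if the wrist force passes 120 N, or if a joint passes its speed limit or range.

## Working session

There is one attempt and no reset: what is moved stays moved. The work goes in short steps, Python scripts to look and compute and a shell command to move; the robot and the scene stay as the last step left them, time stands still between calls to the robot, and variables do not carry over. Pictures are saved under pics/ and viewed, about 8 in all and at most 12, crops included, and the job is handed in when it is done.

```bash
mkdir -p pics; ls; python3 - <<'E'
from station import ctrl, imaging
import cv2
for n in ("side","top"):
    im=imaging.camera(n); cv2.imwrite(f"pics/{n}0.png",im[:,:,::-1])
    m=imaging.camera_model(n); print(n,m)
print(ctrl.get_obs())
E
```

```text
pics
side {'camera_matrix': array([[565.33521479,   0.        , 317.73011919],
       [  0.        , 565.33521479, 239.31073269],
       [  0.        ,   0.        ,   1.        ]]), 'position': array([-0.10759074,  0.7543794 ,  0.99898006]), 'attitude': array([ 0.84514398, -0.02191989, -2.41332357])}
top {'camera_matrix': array([[497.99594454,   0.        , 314.7644451 ],
       [  0.        , 497.99594454, 238.34835051],
       [  0.        ,   0.        ,   1.        ]]), 'position': array([0.41660775, 0.03141418, 1.57440954]), 'attitude': array([ 9.63154152e-02,  2.94526367e-04, -1.59277371e+00])}
{'time_s': 0.1, 'qpos': array([-1.36659961e+00,  3.00433838e-01,  1.52151759e+00, -2.64318523e-05,
        1.32069594e+00, -6.66299374e-02]), 'joint_vel': array([ 0.00018179, -0.00068257, -0.00090971,  0.00076669, -0.00029212,
       -0.00045977]), 'tau': array([ 8.10803540e-04, -5.32642221e+01, -3.53286660e+01,  7.08608679e-02,
        2.34606833e-02, -6.31309695e-05]), 'ee_pos': array([ 0.14707178, -0.52974826,  0.22393362]), 'eef_rot': array([-3.14154798e+00,  1.05408229e-03, -1.29996309e+00]), 'force': array([ 0.66674406, -0.2465106 , -0.65351284]), 'moment': array([ 0.07056014, -0.03573593, -0.03527841]), 'grip_width': 0.09392457386647814}
```

View pics/side0.png

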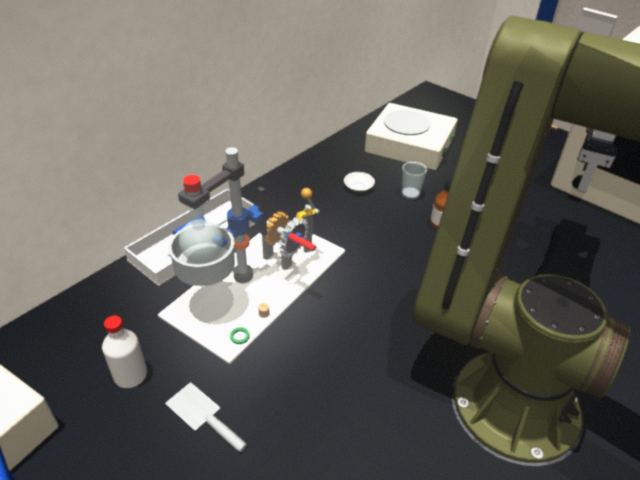

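View pics/top0.png

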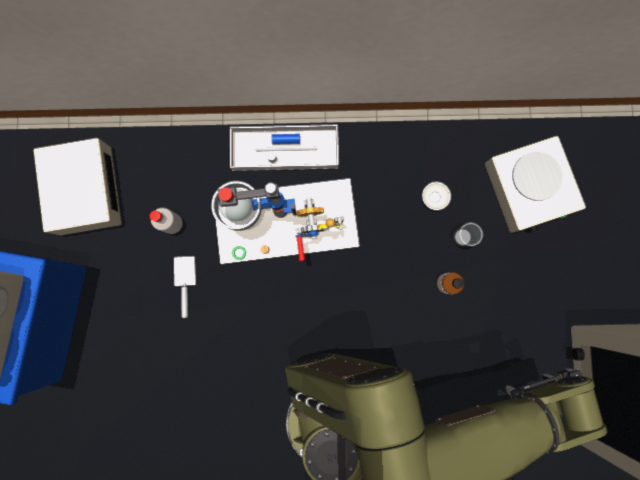

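```bash
cat > h.py <<'E'
from station import ctrl, imaging
import cv2, numpy as np
from scipy.spatial.transform import Rotation as Ro
def cam(n):
    m=imaging.camera_model(n); return m["camera_matrix"],m["position"],Ro.from_euler("xyz",m["attitude"]).as_matrix()
def ray(n,uv):
    K,p,R=cam(n); d=np.linalg.inv(K)@np.array([uv[0],uv[1],1.]); return p,R@(d*[1,-1,-1])
def plane(n,uv,z):
    p,d=ray(n,uv); return p+d*(z-p[2])/d[2]
def tri(a,b):
    p,d=ray("top",a);q,e=ray("side",b); s=np.linalg.lstsq(np.c_[d,-e],q-p,rcond=None)[0]
    x,y=p+d*s[0],q+e*s[1]; return (x+y)/2,np.linalg.norm(x-y)
def proj(n,X):
    K,p,R=cam(n); c=K@((R.T@(np.asarray(X)-p))*[1,-1,-1]); return c[:2]/c[2]
def blobs(im,lo,hi,box,amin=8):
    h=cv2.cvtColor(im,cv2.COLOR_RGB2HSV); m=cv2.inRange(h,np.array(lo),np.array(hi))
    k=np.zeros_like(m); x0,y0,x1,y1=box; k[y0:y1,x0:x1]=m[y0:y1,x0:x1]
    n,l,s,c=cv2.connectedComponentsWithStats(k)
    return k,[(s[i].tolist(),c[i].round(1).tolist()) for i in range(1,n) if s[i][4]>=amin]
E
python3 - <<'E'
from h import *
t=cv2.imread("pics/top0.png")[:,:,::-1].copy(); s=cv2.imread("pics/side0.png")[:,:,::-1].copy()
k,b=blobs(t,(0,0,170),(179,50,255),(205,174,370,275),200); print("plate",b)
pts=np.argwhere(k>0)[:,::-1]
W=np.array([plane("top",p,.012)[:2] for p in pts],np.float32)
r=cv2.minAreaRect(W); print(r, cv2.boxPoints(r))
for nm,im,box in(("top",t,(290,190,360,275)),("side",s,(240,170,350,280))):
    print(nm,"red",blobs(im,(0,150,90),(6,255,255),box)[1],blobs(im,(174,150,90),(179,255,255),box)[1])
    print(nm,"or/yel",blobs(im,(10,120,90),(35,255,255),box)[1])
a=cv2.resize(t[170:275,200:370],None,fx=4,fy=4,interpolation=cv2.INTER_CUBIC)
c=cv2.resize(s[140:310,220:350],None,fx=3.4,fy=3.4,interpolation=cv2.INTER_CUBIC)
cv2.imwrite("pics/c1t.png",a[:,:,::-1]);cv2.imwrite("pics/c1s.png",c[:,:,::-1])
E
```

```text
plate [([212, 179, 147, 85, 6795], [291.0, 223.5])]Traceback (most recent call last):
  File "<stdin>", line 5, in <module>
  File "h.py", line 9, in plane
    p,d=ray(n,uv); return p+d*(z-p[2])/d[2]
        ~~~^^^^^^
  File "h.py", line 7, in ray
    K,p,R=cam(n); d=np.linalg.inv(K)@np.array([uv[0],uv[1],1.]); return p,R@(d*[1,-1,-1])
          ~~~^^^
  File "h.py", line 5, in cam
    m=imaging.camera_model(n); return m["camera_matrix"],m["position"],Ro.from_euler("xyz",m["attitude"]).as_matrix()
ValueError: time passes only in moves, steps and waits
```

```bash
sed -i 's/^def cam(n):/import functools\n@functools.lru_cache(None)\ndef cam(n):/' h.py
cat > m1.py <<'E'
from h import *
t=cv2.imread("pics/top0.png")[:,:,::-1].copy(); s=cv2.imread("pics/side0.png")[:,:,::-1].copy()
k,b=blobs(t,(0,0,170),(179,50,255),(205,174,370,275),200)
cs=[c for c in range(230,350) ]
bot=np.array([plane("top",(c,np.flatnonzero(k[:,c]).max()+.5),.012)[:2] for c in cs if not 292<c<310])
right=np.array([plane("top",(np.flatnonzero(k[r]).max()+.5,r),.012)[:2] for r in range(187,243)])
top=np.array([plane("top",(c,np.flatnonzero(k[:,c]).min()-.5),.012)[:2] for c in range(325,346)])
for nm,e in(("bot",bot),("right",right),("top",top)):
    v=cv2.fitLine(e.astype(np.float32),cv2.DIST_HUBER,0,.01,.01).ravel(); print(nm,v,np.degrees(np.arctan2(v[1],v[0])))
for nm,im,box in(("top",t,(290,190,360,275)),("side",s,(240,170,350,280))):
    print(nm,"red",blobs(im,(0,150,90),(6,255,255),box)[1],blobs(im,(174,150,90),(179,255,255),box)[1])
    print(nm,"or/yel",blobs(im,(10,120,90),(35,255,255),box)[1])
a=cv2.resize(t[170:275,200:370],None,fx=4,fy=4,interpolation=cv2.INTER_CUBIC)
c=cv2.resize(s[140:310,220:350],None,fx=3.4,fy=3.4,interpolation=cv2.INTER_CUBIC)
cv2.imwrite("pics/c1t.png",a[:,:,::-1]);cv2.imwrite("pics/c1s.png",c[:,:,::-1])
E
python3 m1.py
```

```text
bot [ 0.10290205 -0.9946915   0.51694864  0.1149301 ] -84.09369
right [ 0.9947201   0.10262487  0.64080054 -0.09787121] 5.890342
top [ 0.11708623 -0.99312174  0.75263536 -0.03972267] -83.276024
top red [([297, 237, 8, 24, 113], [300.5, 249.4])] []
top or/yel [([296, 207, 28, 9, 147], [309.4, 210.7]), ([318, 219, 21, 10, 106], [327.6, 224.1])]
side red [([290, 234, 25, 16, 143], [302.0, 241.5])] [([294, 234, 8, 5, 9], [297.1, 236.1])]
side or/yel [([301, 187, 11, 12, 101], [306.0, 192.4]), ([296, 209, 19, 11, 120], [304.5, 213.1]), ([267, 211, 22, 21, 179], [275.8, 219.1])]
```

View pics/c1t.png

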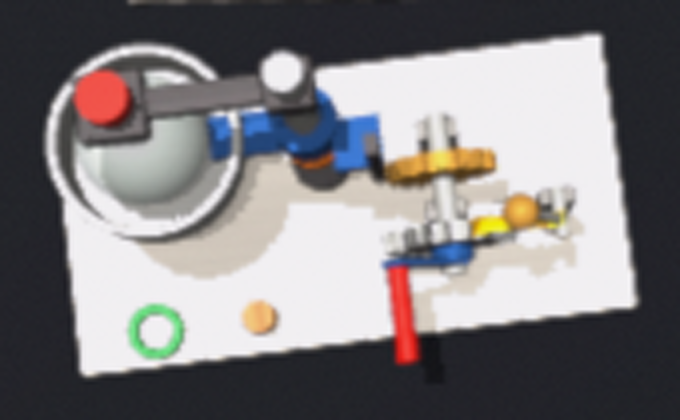

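View pics/c1s.png

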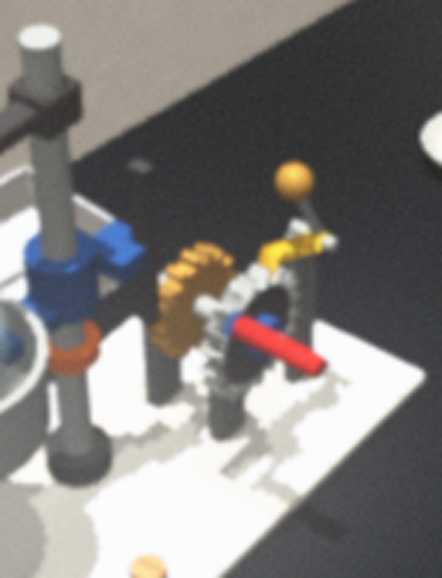

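```bash
cat >> h.py <<'E'
YAW=.103; O=np.array([.5843,.0371,0]); RL=Ro.from_euler("z",YAW).as_matrix()
def w(l): return O+RL@(np.array(l)/1000)
def l(X): return (RL.T@(np.asarray(X)-O)*1000).round(1)
def st():
    o=ctrl.get_obs(); return "lift mm",l(o["ee_pos"]),"rpy",o["eef_rot"].round(3),"F lift",(RL.T@o["force"]).round(2),"t",round(o["time_s"],2),"g",round(o["grip_width"],4)
def to(L):
    "shift in tool axes (m) and turn to put TCP at lift point L with tool x=-ly"
    o=ctrl.get_obs(); R=Ro.from_euler("xyz",o["eef_rot"]).as_matrix()
    d=R.T@(w(L)-o["ee_pos"]); y=o["eef_rot"][2]; return d.round(4),"turn",round(y-(YAW-np.pi/2),3)
E
python3 - <<'E'
from h import *
for nm,a,b,e in(("ball",(330.2,222.5),(306,192.2),(0,-48,218)),("grip",(300.5,249.4),(302,241.5),(-56,41,164)),("column top",(200+283/4,170+72/4),(220+40/3.4,140+37/3.4),(85,92,372))):
    X,g=tri(a,b); print(nm,l(X),"gap",round(g*1000,1),"exp",e,"proj exp",proj("top",w(e)).round(1),proj("side",w(e)).round(1))
print(st()); print(to((0,-62,330)))
E
```

```text
ball [  0.6 -51.5 221.7] gap 0.8 exp (0, -48, 218) proj exp [328.8 222.9] [305.5 194.3]
grip [-57.7  39.7 166.9] gap 2.1 exp (-56, 41, 164) proj exp [299.7 248.7] [301.5 242.5]
column top [ 84.7  89.2 370.9] gap 0.3 exp (85, 92, 372) proj exp [269.5 187.9] [230.7 151. ]
('lift mm', array([-493.2, -518.9,  223.9]), 'rpy', array([-3.142e+00,  1.000e-03, -1.300e+00]), 'F lift', array([ 0.64, -0.31, -0.65]), 't', 0.1, 'g', 0.0939)
(array([-0.3682, -0.5626, -0.1057]), 'turn', np.float64(0.168))
```

```bash
sed -i 's/\.5843,\.0371/.5845,.0351/' h.py; python3 -m handwheel '[[[0,0,-0.04,0.08],[-0.01,-0.02,-0.04,0.085],[-0.02,-0.035,-0.02,0],[-0.02,-0.04,0,0],[-0.02,-0.04,0,0],[-0.02,-0.04,0,0],[-0.02,-0.04,0,0],[-0.02,-0.04,0,0]]]' 0.05; python3 -c "
from h import *;print(st(),to((0,-53,320)))"
```

```text
time_s: 0.9
ee_pos: [0.3911, -0.3697, 0.3261]
eef_rot: [3.141, 0.006, -1.481]
force: [0.6, -0.3, -0.6]
grip_width: 0.05
('lift mm', array([-234. , -382.8,  326.1]), 'rpy', array([ 3.141,  0.006, -1.481]), 'F lift', array([ 0.6 , -0.4 , -0.55]), 't', 0.9, 'g', 0.05) (array([-0.3327, -0.2297,  0.0082]), 'turn', np.float64(-0.013))
```

```bash
python3 -m handwheel '[[[-0.04,-0.028,0,-0.013],[-0.04,-0.028,0,0],[-0.04,-0.028,0,0],[-0.04,-0.028,0,0],[-0.04,-0.028,0,0],[-0.04,-0.028,0,0],[-0.03,-0.02,0,0],[-0.02,-0.014,0,0],[0,0,0,0]]]' 0.05; python3 -c "
from h import *;print(st(),to((0,-53,320)))"
```

```text
time_s: 1.8
ee_pos: [0.5678, -0.0465, 0.3239]
eef_rot: [3.135, 0.011, -1.462]
force: [0.2, -0.3, 0.0]
grip_width: 0.05
('lift mm', array([-25. , -79.4, 323.9]), 'rpy', array([ 3.135,  0.011, -1.462]), 'F lift', array([ 0.18, -0.35,  0.01]), 't', 1.8, 'g', 0.05) (array([-0.0262, -0.0252,  0.004 ]), 'turn', np.float64(0.006))
```

```bash
python3 -m handwheel '[[[-0.014,-0.014,0,0.006],[-0.012,-0.011,0,0],[0,0,0.02,0],[0,0,0.015,0],[0,0,0,0]]]' 0.05; python3 - <<'E'
from h import *
print(st(),to((0,-53,233)))
for n in ("side","top"):
    im=imaging.camera(n); cv2.imwrite(f"pics/{n}2.png",im[:,:,::-1])
a=cv2.imread("pics/side2.png")[140:310,220:380];b=cv2.imread("pics/top2.png")[150:320,240:400]
cv2.imwrite("pics/c2.png",np.hstack([cv2.resize(x,(400,425),interpolation=2) for x in(a,b)]))
E
```

```text
time_s: 2.3
ee_pos: [0.59, -0.0184, 0.2872]
eef_rot: [3.134, 0.01, -1.468]
force: [0.1, 0.7, 0.1]
grip_width: 0.05
('lift mm', array([  0. , -53.8, 287.2]), 'rpy', array([ 3.134,  0.01 , -1.468]), 'F lift', array([0.19, 0.7 , 0.09]), 't', 2.3, 'g', 0.05) (array([-0.0003, -0.0004,  0.0542]), 'turn', np.float64(-0.001))
```

View pics/c2.png

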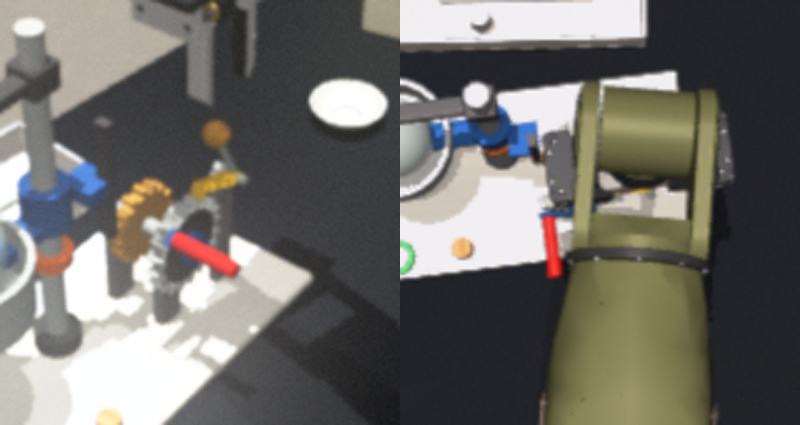

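The fingertips, at crop (200,95) and (245,75), straddle the ball at (215,132) from above. I'll descend and then tip the pawl.

```bash
python3 -m handwheel '[[[0,0,0.015,0],[0,0,0.015,0],[0,0,0.012,0],[0,0,0.008,0],[0,0,0.004,0],[0,0,0,0]]]' 0.05; python3 -c "
from h import *;print(st(),to((0,-53,233)))"
```

```text
time_s: 3.0
ee_pos: [0.5916, -0.0198, 0.2386]
eef_rot: [-3.14, 0.008, -1.47]
force: [-0.5, -0.3, -0.3]
grip_width: 0.0502
('lift mm', array([  1.4, -55.3, 238.6]), 'rpy', array([-3.14 ,  0.008, -1.47 ]), 'F lift', array([-0.55, -0.21, -0.28]), 't', 3.0, 'g', 0.0502) (array([-0.0023,  0.0014,  0.0056]), 'turn', np.float64(-0.002))
```

```bash
python3 -m handwheel '[[[0.005,0,0.004,0],[0.006,0,0.001,0],[0.007,0,0,0],[0.007,0,0,0],[0.007,0,0,0],[0.007,0,0,0],[0.007,0,0,0]]]' 0.05; python3 -c "
from h import *;print(st(),to((0,-108,233)))"
```

```text
time_s: 3.7
ee_pos: [0.5972, -0.0694, 0.2347]
eef_rot: [-3.137, 0.007, -1.47]
force: [0.1, 0.3, 0.4]
grip_width: 0.0501
('lift mm', array([   1.8, -105.3,  234.7]), 'rpy', array([-3.137,  0.007, -1.47 ]), 'F lift', array([0.14, 0.33, 0.42]), 't', 3.7, 'g', 0.0501) (array([0.0027, 0.0018, 0.0016]), 'turn', np.float64(-0.002))
```

```bash
python3 -m handwheel '[[[0.004,0,0,0],[0,0,0,0],[0,0,-0.02,0],[0,0,-0.03,0],[0,0.03,-0.02,0],[-0.02,0.03,0,0],[-0.04,0,0,0],[-0.04,0,0,0],[-0.03,0,0,0],[0,0,0,0]]]' 0.05; python3 - <<'E'
from h import *
print(st(),to((-62,38,220)))
im=imaging.camera("side"); cv2.imwrite("pics/side3.png",im[:,:,::-1])
cv2.imwrite("pics/c3.png",cv2.resize(im[140:310,220:380,::-1],None,fx=3.5,fy=3.5,interpolation=2))
E
```

```text
time_s: 4.7
ee_pos: [0.5213, 0.0518, 0.3079]
eef_rot: [-3.137, 0.008, -1.473]
force: [0.7, -0.7, -0.3]
grip_width: 0.0502
('lift mm', array([-61.2,  23.2, 307.9]), 'rpy', array([-3.137,  0.008, -1.473]), 'F lift', array([ 0.6 , -0.75, -0.25]), 't', 4.7, 'g', 0.0502) (array([-0.0141,  0.0013,  0.088 ]), 'turn', np.float64(-0.005))
```

View pics/c3.png

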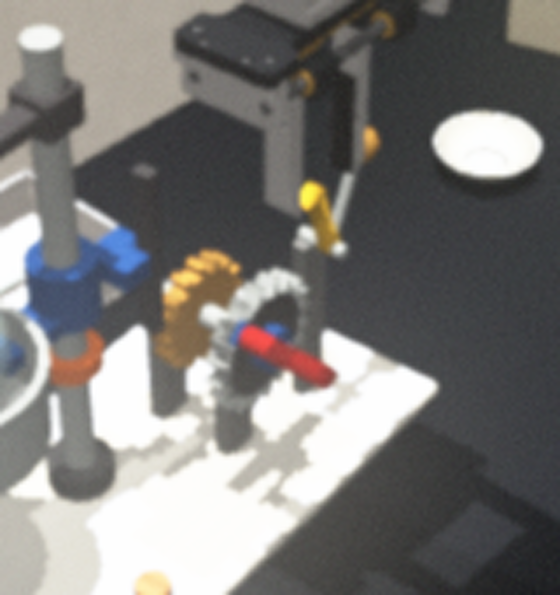

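The pawl is fully lifted: the yellow nose is up at crop (315,195) and the ball is over to the right. Next I'll cage the grip.

```bash
python3 -m handwheel '[[[-0.014,0,0.02,-0.005],[-0.003,0,0.03,0],[0,0,0.02,0],[0,0,0.015,0],[0,0,0,0]]]' 0.05; python3 -c "
from h import *;print(st(),to((-62,38,170)))"
```

```text
time_s: 5.25
ee_pos: [0.521, 0.065, 0.2204]
eef_rot: [-3.136, 0.007, -1.47]
force: [0.8, -0.8, 0.5]
grip_width: 0.0501
('lift mm', array([-60.1,  36.2, 220.4]), 'rpy', array([-3.136,  0.007, -1.47 ]), 'F lift', array([ 0.68, -0.89,  0.46]), 't', 5.25, 'g', 0.0501) (array([-0.0014,  0.0022,  0.0504]), 'turn', np.float64(-0.002))
```

```bash
python3 -m handwheel '[[[-0.003,0.001,0.015,0],[-0.001,0,0.015,0],[0,0,0.013,0],[0,0,0.007,0],[0,0,0,0]]]' 0.05; python3 -c "
from h import *;print(st(),to((-62,40,169)))"; python3 -m handwheel '[[[0,0,0,0],[0,0,0,0],[0,0,0,0],[0,0,0,0]]]' 0.02 3;  python3 -c "
from h import *;print(st(),to((-62,40,169)))"
```

```text
time_s: 5.75
ee_pos: [0.5219, 0.0662, 0.1717]
eef_rot: [-3.132, 0.006, -1.473]
force: [-0.0, -0.7, 0.3]
grip_width: 0.0499
('lift mm', array([-59.1,  37.4, 171.7]), 'rpy', array([-3.132,  0.006, -1.473]), 'F lift', array([-0.08, -0.73,  0.29]), 't', 5.75, 'g', 0.0499) (array([-0.0026,  0.0029,  0.0027]), 'turn', np.float64(-0.005))
time_s: 6.15
ee_pos: [0.5227, 0.0662, 0.1737]
eef_rot: [-3.13, 0.007, -1.473]
force: [-1.5, 5.8, 1.3]
grip_width: 0.0231
('lift mm', array([-58.3,  37.3, 173.7]), 'rpy', array([-3.13 ,  0.007, -1.473]), 'F lift', array([-0.86,  5.89,  1.29]), 't', 6.15, 'g', 0.0231) (array([-0.0027,  0.0038,  0.0047]), 'turn', np.float64(-0.005))
```

```bash
python3 -m handwheel '[[[0.004,0.001,0,0],[0.004,0.001,0,0],[0.004,0,0,0],[0.004,0,0,0]]]' 0.02; python3 -c "
from h import *;print(st(),to((-62,20,173)))"
```

```text
time_s: 6.55
ee_pos: [0.5234, 0.0529, 0.1755]
eef_rot: [-3.124, 0.012, -1.471]
force: [-1.9, 6.1, 1.4]
grip_width: 0.0456
('lift mm', array([-59. ,  24. , 175.5]), 'rpy', array([-3.124,  0.012, -1.471]), 'F lift', array([-1.23,  6.22,  1.4 ]), 't', 6.55, 'g', 0.0456) (array([0.004 , 0.0031, 0.0024]), 'turn', np.float64(-0.004))
```

```bash
python3 -m handwheel '[[[-0.006,0.001,0.001,0],[-0.006,0.001,0.001,0],[-0.003,0,0,0]]]' 0.045 25;  python3 -m handwheel '[[[0,0,0,0],[0,0,0,0],[0,0,0,0]]]' 0.019 25; python3 -c "
from h import *;print(st(),to((-62,41,172)))"
```

```text
time_s: 6.85
ee_pos: [0.5198, 0.0684, 0.174]
eef_rot: [-3.123, 0.012, -1.472]
force: [0.9, 0.1, -0.1]
grip_width: 0.045
time_s: 7.15
ee_pos: [0.5197, 0.0692, 0.174]
eef_rot: [-3.123, 0.011, -1.471]
force: [-0.3, 0.2, 0.4]
grip_width: 0.0242
('lift mm', array([-60.9,  40.5, 174. ]), 'rpy', array([-3.123,  0.011, -1.471]), 'F lift', array([-0.31,  0.2 ,  0.38]), 't', 7.15, 'g', 0.0242) (array([-0.0004,  0.0011,  0.002 ]), 'turn', np.float64(-0.003))
```

```bash
python3 -m handwheel '[[[0,0,0.001,0],[0.003,0,0,0],[0.003,0,0,0],[0.003,0,0,0],[0.003,0,0,0]]]' 0.019 25; python3 -c "
from h import *;print(st(),to((-62,30,174)))"
```

```text
time_s: 7.65
ee_pos: [0.5212, 0.0611, 0.1755]
eef_rot: [-3.12, 0.021, -1.47]
force: [-3.8, 12.7, 10.4]
grip_width: 0.0189
('lift mm', array([-60.3,  32.4, 175.5]), 'rpy', array([-3.12 ,  0.021, -1.47 ]), 'F lift', array([-2.48, 13.04, 10.36]), 't', 7.65, 'g', 0.0189) (array([0.0024, 0.0018, 0.0015]), 'turn', np.float64(-0.002))
```

```bash
python3 -m handwheel '[[[0.003,0,-0.003,0],[0.003,0,-0.002,0],[0.003,0,-0.002,0],[0.003,0,-0.0015,0],[0.003,0,-0.0015,0]]]' 0.019 25; python3 -c "
from h import *;print(st(),to((-62,30,174)))"
```

```text
time_s: 8.15
ee_pos: [0.5227, 0.0463, 0.1863]
eef_rot: [-3.119, 0.025, -1.469]
force: [-0.4, 4.5, 1.7]
grip_width: 0.0188
('lift mm', array([-60.3,  17.5, 186.3]), 'rpy', array([-3.119,  0.025, -1.469]), 'F lift', array([0.06, 4.53, 1.66]), 't', 8.15, 'g', 0.0188) (array([-0.0122,  0.002 ,  0.0125]), 'turn', np.float64(-0.002))
```

```bash
python3 -m handwheel '[[[0.003,0,0.001,0],[0.003,0,0.001,0],[0.003,0,0.001,0],[0.002,0,0.001,0]]]' 0.019 25; python3 -c "
from h import *;print(st(),to((-62,0,180)))"
```

```text
time_s: 8.55
ee_pos: [0.5245, 0.0347, 0.1835]
eef_rot: [-3.117, 0.026, -1.47]
force: [-0.7, 4.0, 3.4]
grip_width: 0.0194
('lift mm', array([-59.7,   5.7, 183.5]), 'rpy', array([-3.117,  0.026, -1.47 ]), 'F lift', array([-0.33,  4.09,  3.41]), 't', 8.55, 'g', 0.0194) (array([0.0058, 0.0024, 0.0033]), 'turn', np.float64(-0.002))
```

```bash
python3 -m handwheel '[[[0.002,0,0,0],[0.002,0,0,0]]]' 0.019 7; python3 -m handwheel '[[[0.002,0,0.0005,0],[0.002,0,0,0]]]'; python3 -m handwheel '[[[0.002,0,0,0],[0.002,0,0.0005,0]]]'; python3 -c "
from h import *;print(st(),to((-62,0,180)))"
```

```text
time_s: 8.75
ee_pos: [0.5249, 0.0302, 0.1834]
eef_rot: [-3.117, 0.026, -1.47]
force: [0.1, 3.9, 3.5]
grip_width: 0.019
time_s: 8.95
ee_pos: [0.5254, 0.0258, 0.1827]
eef_rot: [-3.117, 0.026, -1.47]
force: [-0.4, 3.5, 3.1]
grip_width: 0.019
time_s: 9.15
ee_pos: [0.5257, 0.0228, 0.1825]
eef_rot: [-3.117, 0.028, -1.47]
force: [-4.9, 13.3, 10.6]
grip_width: 0.0216
('lift mm', array([-59.7,  -6.2, 182.5]), 'rpy', array([-3.117,  0.028, -1.47 ]), 'F lift', array([-3.53, 13.77, 10.56]), 't', 9.15, 'g', 0.0216) (array([-0.0061,  0.0024,  0.0026]), 'turn', np.float64(-0.002))
```

Force jumped from about 4 N to 13.8 N at 0.81 rad. I'll ease off and look at the collar.

```bash
python3 -m handwheel '[[[-0.003,0,-0.001,0],[0,0,0,0]]]' 0.024; python3 - <<'E'
from h import *
print(st())
im=imaging.camera("side"); cv2.imwrite("pics/side4.png",im[:,:,::-1])
cv2.imwrite("pics/c4.png",cv2.resize(im[140:310,180:380,::-1],None,fx=3.5,fy=3.5,interpolation=2))
E
```

```text
time_s: 9.35
ee_pos: [0.5253, 0.0252, 0.1833]
eef_rot: [-3.117, 0.027, -1.47]
force: [-0.3, 0.8, -0.4]
grip_width: 0.0235
('lift mm', array([-59.9,  -3.8, 183.3]), 'rpy', array([-3.117,  0.027, -1.47 ]), 'F lift', array([-0.19,  0.86, -0.45]), 't', 9.35, 'g', 0.0235)
```

View pics/c4.png

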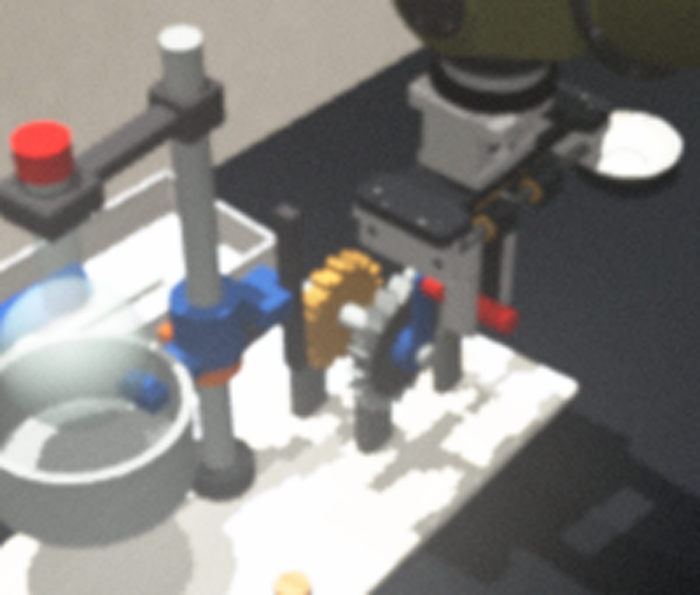

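The blue sleeve, bottom at crop (215,370), sits directly on the orange collar. I'll push gently once more to confirm contact.

```bash
python3 -m handwheel '[[[0.0015,0,0,0],[0,0,0,0]]]' 0.019 5; python3 -m handwheel '[[[0.001,0,0,0]]]'; python3 -m handwheel '[[[0.001,0,0,0]]]'; python3 -c "
from h import *;print(st())"
```

```text
time_s: 9.6
ee_pos: [0.5253, 0.0239, 0.1829]
eef_rot: [-3.118, 0.029, -1.47]
force: [-1.5, 10.6, 3.6]
grip_width: 0.0194
time_s: 9.7
ee_pos: [0.5253, 0.0238, 0.1829]
eef_rot: [-3.118, 0.031, -1.47]
force: [-0.8, 9.4, 1.8]
grip_width: 0.0196
time_s: 9.8
ee_pos: [0.5253, 0.0236, 0.1829]
eef_rot: [-3.118, 0.033, -1.47]
force: [-1.5, 10.3, 2.1]
grip_width: 0.02
('lift mm', array([-60. ,  -5.3, 182.9]), 'rpy', array([-3.118,  0.033, -1.47 ]), 'F lift', array([-0.45, 10.35,  2.08]), 't', 9.8, 'g', 0.02)
```

```bash
python3 -m handwheel '[[[-0.002,0,0,0],[0,0,0,0],[0,0,0,0],[0,0,-0.02,0],[0,0,-0.04,0],[0,0,-0.04,0],[0,0,-0.02,0],[0.03,-0.015,0,0],[0.03,-0.02,0,0],[0.02,-0.015,0,0]]]' 0.05 25; python3 -c "
from h import *;print(st(),to((0,-113,290)))"
```

```text
time_s: 10.8
ee_pos: [0.5806, -0.0559, 0.3068]
eef_rot: [-3.118, 0.029, -1.468]
force: [0.6, -0.4, 0.1]
grip_width: 0.05
('lift mm', array([-13.2, -90.1, 306.8]), 'rpy', array([-3.118,  0.029, -1.468]), 'F lift', array([ 0.6 , -0.49,  0.06]), 't', 10.8, 'g', 0.05) (array([ 0.0233, -0.0128,  0.0164]), 'turn', np.float64(-0.0))
```

```bash
python3 -m handwheel '[[[0.02,-0.012,0.01,0],[0.001,0,0.005,0],[0,0,0,0]]]' 0.05; python3 - <<'E'
from h import *
print(st(),to((0,-114,233)))
im=imaging.camera("side"); cv2.imwrite("pics/side5.png",im[:,:,::-1])
cv2.imwrite("pics/c5.png",cv2.resize(im[140:310,220:380,::-1],None,fx=3.5,fy=3.5,interpolation=2))
E
```

```text
time_s: 11.1
ee_pos: [0.5964, -0.0788, 0.2898]
eef_rot: [-3.12, 0.028, -1.471]
force: [0.0, 0.1, -0.3]
grip_width: 0.05
('lift mm', array([ 1.000e-01, -1.145e+02,  2.898e+02]), 'rpy', array([-3.12 ,  0.028, -1.471]), 'F lift', array([ 0.06,  0.07, -0.33]), 't', 11.1, 'g', 0.05) (array([0.0011, 0.0014, 0.0568]), 'turn', np.float64(-0.004))
```

View pics/c5.png

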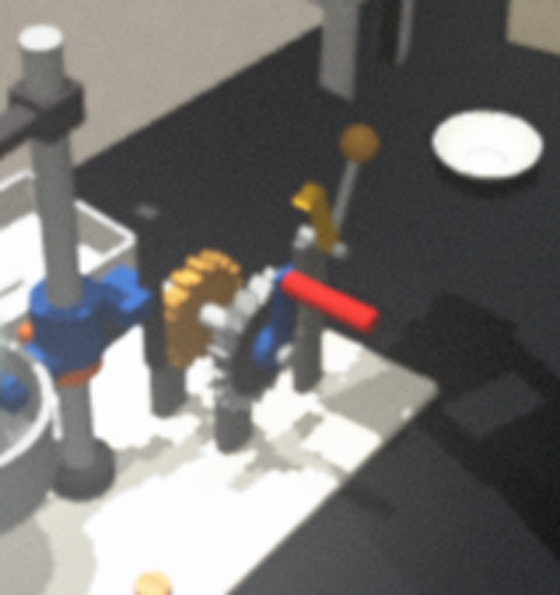

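```bash
python3 -m handwheel '[[[0,0.001,0.015,0],[0,0,0.015,0],[0,0,0.014,0],[0,0,0.009,0],[0,0,0.004,0],[0,0,0,0]]]' 0.05; python3 -c "
from h import *;print(st(),to((0,-114,233)))"
```

```text
time_s: 11.75
ee_pos: [0.5955, -0.0737, 0.2342]
eef_rot: [-3.115, 0.027, -1.468]
force: [-0.2, -0.1, -0.3]
grip_width: 0.0501
('lift mm', array([  -0.3, -109.3,  234.2]), 'rpy', array([-3.115,  0.027, -1.468]), 'F lift', array([-0.24, -0.06, -0.32]), 't', 11.75, 'g', 0.0501) (array([ 0.0047, -0.0003,  0.0011]), 'turn', np.float64(-0.0))
```

```bash
python3 -m handwheel '[[[-0.005,0,0.001,0],[-0.006,0,0,0],[-0.006,0,0,0],[-0.006,0,0,0],[-0.006,0,0,0],[-0.006,0,0,0],[-0.006,0,0,0]]]' 0.05; python3 -c "
from h import *;print(st())"
```

```text
time_s: 12.45
ee_pos: [0.5915, -0.0296, 0.2365]
eef_rot: [-3.112, 0.026, -1.468]
force: [-0.6, 0.0, 0.6]
grip_width: 0.0503
('lift mm', array([  0.3, -65.1, 236.5]), 'rpy', array([-3.112,  0.026, -1.468]), 'F lift', array([-0.64,  0.09,  0.62]), 't', 12.45, 'g', 0.0503)
```

```bash
python3 -m handwheel '[[[-0.006,0,0.001,0],[-0.005,0,0,0],[0,0,0,0],[0,0,-0.01,0],[0,0,-0.03,0],[0,0,-0.04,0],[0,0.04,-0.02,0],[0,0.04,0,0],[0,0.04,0,0],[0,0,0,0]]]' 0.05; python3 - <<'E'
from h import *
print(st())
for n in ("side","top"):
    im=imaging.camera(n); cv2.imwrite(f"pics/{n}6.png",im[:,:,::-1])
a=cv2.imread("pics/side6.png")[140:310,220:380];b=cv2.imread("pics/side6.png")[180:265,250:330]
cv2.imwrite("pics/c6.png",np.hstack([cv2.resize(x,(400,425),interpolation=2) for x in(a,b)]))
im=cv2.imread("pics/side6.png")[:,:,::-1].copy()
print(blobs(im,(10,120,90),(35,255,255),(240,170,350,280))[1])
for th in(0,.075,.15,.9):
    a=.44-th; print(th,proj("side",w((0,-80+75*np.sin(a),150+75*np.cos(a)))).round(1))
E
```

```text
time_s: 13.45
ee_pos: [0.4644, -0.0334, 0.3394]
eef_rot: [-3.111, 0.025, -1.468]
force: [0.6, 0.5, -0.9]
grip_width: 0.05
('lift mm', array([-126.5,  -55.8,  339.4]), 'rpy', array([-3.111,  0.025, -1.468]), 'F lift', array([ 0.62,  0.43, -0.92]), 't', 13.45, 'g', 0.05)
[([302, 185, 12, 12, 100], [307.4, 190.6]), ([295, 209, 20, 9, 114], [304.0, 212.1]), ([267, 211, 22, 21, 210], [276.4, 219.5])]
0 [306. 194.]
0.075 [307.4 192.1]
0.15 [308.8 190.4]
0.9 [322.6 180.9]
```

View pics/c6.png

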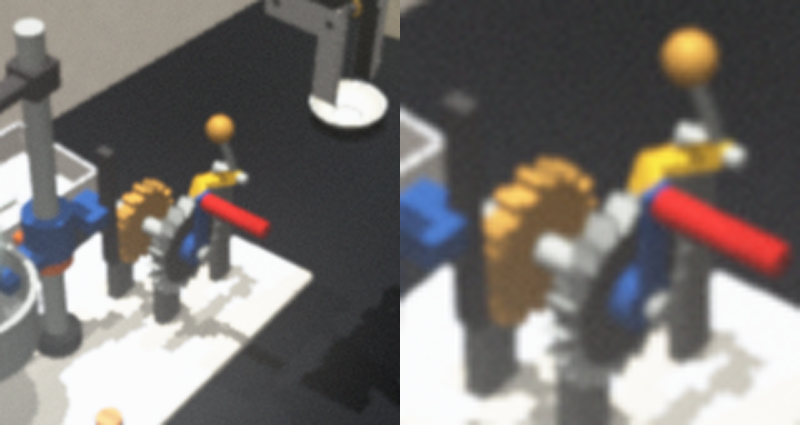

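```bash
python3 -c "
from station import ctrl; print(ctrl.hand_in())"
```

```text
the job is handed in; nothing more can be done
None
```

I lowered the bath onto the orange collar, tipped the pawl back onto the wheel and handed the job in at 13.5 s on the robot's clock. The hand-in gives no verdict.

- **Pawl off:** I tipped the brass ball over to the right, and the picture showed the pawl at its stop before I touched the crank.
- **Lowering:** I caged the red grip and turned it backwards about 0.81 rad, roughly 32 mm of bath travel. My first push at the crank used too little grip force: the fingers spread open and the wheel did not move, so I backed off and re-gripped.
- **Landing:** Force across the grip went from about 4 N to 13.8 N. I eased off and pushed again gently; it stalled at the same spot at about 10 N. The picture showed the blue sleeve sitting on the collar.
- **Pawl back:** The last picture showed the nose on the wheel and the robot clear of everything.

**Less certain:** By the ball's position, the pawl rests at about 0.12 rad, so the nose is part-way up a tooth rather than at the bottom of a gap. I left it, because moving it deeper would have meant turning the crank off the collar position. I did not measure the bystanders again. Nothing looked moved in the side view crops, but I did not look at the last top picture.

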